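# Load the brass check disc into the thickness gauge

## Task

Load the brass disc into the green thickness gauge: set it flat on the blue ring mark of the loading ledge and let go, then push it along the channel and over the raised lip (do not lift or carry it across) so that it drops and lies flat in the pocket under the dial. Then, with the disc in the pocket, press the red plunger all the way down to its stop and let it spring back up. Do not touch the dial, its stem or its arm, and leave the steel disc, the bottle, the loupe and the jar standing where they are.

Things in the scene. Friction and masses are not known exactly. Their poses are not given: they have to be found in the camera images.
- brass_disc: the brass check disc to load: 50 mm diameter, 15 mm thick, about 0.24 kg, lying flat on the mat; 2 mm bevel round its lower edge. Origin: centre of its underside, z up.
- steel_disc: a steel disc of the same size, 50 mm diameter, 15 mm thick, on the mat; leave alone. Origin: centre of its underside.
- bottle: small amber bottle with a black cap on the mat, 36 mm diameter, 90 mm high; leave alone. Origin: centre of its underside.
- loupe: black loupe on the mat, 42 mm diameter, 38 mm high; leave alone. Origin: centre of its underside.
- jar: clear jar with a blue cap and paper label on the bench beyond the plunger, 44 mm diameter, 95 mm high; leave alone. Origin: centre of its underside.
- mat: dark blue mat fixed on the bench, 215 x 215 mm, 3 mm thick; the brass disc, steel disc, bottle and loupe stand on it in a 2 x 2 pattern, about 88 mm apart, any one in any place. Origin: centre of its underside.
- gauge: green thickness gauge fixed to the bench, yaw within 15 degrees of 0. Origin on the bench under the pocket centre; y = push direction along the channel, from ledge to pocket; x = across the channel, away from the robot; z up. Base 20 mm high, x -50 to 62, y -155 to 135 mm; plunger foot x -108 to -48, y 40 to 110 mm. Steel column 32 mm diameter, 260 mm high, at x 8, y 105 mm.
- channel_mouth (a point): middle of the channel where its straight rails begin, on the ledge surface (gauge x 0, y -82, z 25 mm). Two rails, inner faces 56 mm apart, tops 8 mm above the ledge, run from here to the pocket's end wall; in front of here they flare out over 16 mm. The bare aluminium ledge is 72 mm wide, from gauge y -155 to the lip. Axes as the gauge's.
- ledge_mark (a point): centre of the blue ring mark on the ledge (gauge x 0, y -115, z 25 mm), on the ledge's surface. The ring is 59 mm across its middle line, so the disc fits inside it. Open to the sky; axes as the gauge's.
- lip (a point): middle of the top far edge of the raised lip across the channel (gauge x 0, y -27.5, z 28 mm). The lip stands 3 mm above the ledge: a 27 degree ramp from y -36.5 to -30.5, a 3 mm flat top, then a sheer 8 mm step down to the pocket floor. Axes as the gauge's.
- pocket (a point): centre of the pocket's floor (gauge x 0, y 0, z 20 mm). Pocket 55 mm long (y) by 56 mm wide (x); its floor is 5 mm below the ledge, its end wall at y +27.5 mm. Axes as the gauge's.
- dial: delicate dial indicator on an arm from the gauge's column; origin and axes of the gauge. Arm x -4 to 20, y -50 to 127 mm, 160 to 185 mm above the bench. Dial case 58 mm diameter above it (x -4 to 19, y -29 to 29, up to 240 mm). Stem, 5 mm radius, at x 8, y 0, ends 106 mm above the bench.
- beam_end (a point): free end of the dial's arm, middle of its lower edge (gauge x 8, y -50, z 160 mm). From here on the arm hangs over the channel: a vertical gripper would hit it before the disc is over the lip; lean the tool 25 to 40 degrees, its gripper towards gauge -x (the robot's side).
- plunger (a joint): the red plunger's travel: 0 up, 0.010 m at its stop; grows as it is pressed straight down; spring, 8 N at the stop, returns by itself.
- plunger_top (a point): centre of the top of the red plunger head, 30 mm diameter, on the gauge's foot on the robot's side (gauge x -80, y 75 mm); it moves with the head. Press down from above.
Things that resemble listed ones, but are neither listed nor needed, are in the scene too. What is meant by the brass_disc is not black or pink, and is the larger of those in its own colour.

How it is judged (in metres and radians):
On the way, in this order (a step that is already met when the one before it is completed fails the run):
1. the brass disc lies flat on the ring mark of the ledge, let go (horizontal distance between brass_disc and ledge_mark below 0.015 m and z of brass_disc in the frame of ledge_mark between -0.003 and 0.003 m and angle between brass_disc's own z axis and vertical below 0.06 rad and contact force between the fingers and brass_disc below 0.05 N), for 0.2 s.
2. the brass disc has dropped over the lip and lies flat in the pocket (horizontal distance between brass_disc and pocket below 0.006 m and z of brass_disc in the frame of pocket between -0.002 and 0.002 m and angle between brass_disc's own z axis and vertical below 0.06 rad), for 0.2 s.
3. with the disc in the pocket, the plunger is pressed to its stop (all of step 2 and value of joint plunger above 0.0088 m), for 0.05 s.
At the end, for the whole second after the job is handed in: The brass disc lies flat and still on the pocket floor (within 6 mm of the pocket's centre, within 2 mm of its floor), the plunger is back up (within 2 mm), and the steel disc, bottle, loupe and jar stand within 15 mm of where they began (all of step 2 and linear speed of brass_disc below 0.02 m/s and value of joint plunger below 0.002 m and distance of each of steel_disc, bottle, loupe, jar from where it was at the start of the episode below 0.015 m); the robot touches nothing.
It fails at once if the brass disc is carried through the air over the lip or pocket instead of pushed (z of brass_disc in the frame of pocket between 0.022 and 0.12 m and y of brass_disc in the frame of pocket between -0.055 and 0.04 m and x of brass_disc in the frame of pocket between -0.04 and 0.04 m).
It fails at once if the dial, its stem or its arm is touched (contact force between dial and anything else above 1 N).
It fails at once if the steel disc, bottle, loupe or jar is pushed away or tipped (distance of any of steel_disc, bottle, loupe, jar from where it was at the start of the episode above 0.015 m or angle between any of steel_disc, bottle, loupe, jar's own z axis and vertical above 0.3 rad).
It also fails if it takes over 58 s, if anything falls off the work surface, if the arm or the gripper's body presses on something with over 40 N, if the wrist force passes 120 N, or if a joint passes its speed limit or range.

## Robot

A 6-joint arm with a two-finger parallel gripper is mounted at the origin on the work surface. World frame = base frame: x ahead of the robot, y to its left, z up, the work surface at z = 0. Lengths are in mm, angles in degrees, forces in N, time in s.
With the tool pointing down it reaches from about 350 to 875 mm from the base axis. Payload 4.2 kg.
Tool frame: the origin (TCP) lies on the centre line of the jaws, within the pads' length; the fingertips stand 22 mm ahead of it and the grasp point (between the pads) lies 3 mm ahead of it; z points along the fingers, y is the line along which they close (so a half turn about z gives the same grasp; the last joint's range is limited). The gripper opens to 85 mm and grips with 20 to 120 N. Pads are 22 mm wide; open, the fingers measure 114 mm over their backs; the gripper's body (76 mm by 85 mm) begins 54 mm behind the grasp point. The pads swing forward as they close: fully open they stand 13 mm farther back than shut.
Start: joints at [81.051, 22.042, 0.453, 0, -68.411, -14.817], TCP at [251.846, 571.99, 253.312] pointing down, gripper open.
Joint ranges: [-179.83, 179.83], [-69.29, 118.12], [-61.27, 80.66], [-181.25, 117.63], [-171.15, -9.14], [-177.46, 177.46]. Speed limits (degrees/s): [159.86, 159.86, 180, 180, 180, 180].

## Interface

Orientations are given as a 3x3 rotation matrix whose columns are the frame's x, y, z axes.
In Python, from station import manip gives the robot as it stands.
- The arm moves only by the tool move_arm, never from a script. Its argument "commands" is a list of rows, each an object of numbers: "x", "y", "z": the shift along the tool's x, y, z in mm; "rx", "ry", "rz": the turn, a rotation vector about the tool's x, y, z in rad; "claw": the opening, from 0 (shut) to 1 (fully open). A call has 1 to 20 rows; each row is the pose to reach, as a shift and turn from the pose commanded when the call began, along the tool's axes at that moment; what a row does not reach only later rows make up. A row lasts 1/12 s, in which the tool goes at most 41.7 mm and 7.16 degrees, less where a joint would pass 70% of its speed; a pose out of reach is approached as far as the arm can. A call with a gripper value outside its range is refused whole. The fingers move at their own pace and stop on an object; "squeeze" is the grip in N (left out, the last holds). Time passes only in rows, so rows that repeat a pose let the fingers close. It gives the time, the measured TCP pose, the force, the opening and the grip force at its end, in the units of the state.
- manip.read_state(): the state, without advancing time (a new reading comes with each control period).
- manip.snapshot(name): name is "scene" or "side" or "wrist"; returns a dict with "pixels" (400x640x3 uint8, red, green, blue), "fx", "fy", "cx", "cy" (pixels), "k1" (the pictures are not rectified: a ray, as slopes to the right and down, at radius r is drawn at 1 + k1 r^2 times it, then the intrinsics apply), "pose" (4x4, takes a point from camera to world coordinates). Camera axes: x right, y down, z forward; pixel columns grow to the right and rows downward; lengths in mm; the calibration is good to about 2 mm. A picture is of the moment at which its call begins. There is no depth.
- manip.finish_job(): hands the job in; it is judged then, once.
The state is a dict: "clock": time; "qpos": joint angles; "joint_velocities": joint speeds; "joint_efforts": joint torques, N m; "tcp_pos": TCP position; "eef_rot": TCP orientation; "force": force on the tool from outside, world axes, zero at the start; "wrist_torque": the same for the moment, N m; "grip_width": finger opening in mm; "grip_force": force on a finger pad.
Only numpy, scipy, OpenCV 4.12 (cv2) and the standard library are available. Lean on these libraries where they do the work, as an engineer would, in place of code of your own. Each camera call takes 0.05 s, during which the arm holds its last target. There are 200 camera calls.

## Working session

There is one attempt and no reset: what is moved stays moved. The work goes in short steps, Python scripts to look and compute and a tool call to move; the robot and the scene stay as the last step left them, time stands still between calls to the robot, and variables do not carry over. Pictures are saved under pics/ and viewed, at most 10 in all, crops included, and the job is handed in when it is done.

Besides the shell and the picture viewer there is one more tool, called after "Call:" by a JSON object that holds its "op" and its "data", one argument or row to a line. move_arm: Moves the arm, as the interface text tells. Its arguments: {"type":"object","properties":{"commands":{"type":"array","items":{"type":"object","properties":{"x":{"type":"number"},"y":{"type":"number"},"z":{"type":"number"},"rx":{"type":"number"},"ry":{"type":"number"},"rz":{"type":"number"},"claw":{"type":"number"}}}},"squeeze":{"type":"number"}},"required":["commands"]}

```bash
mkdir -p pics; cat > h.py <<'E'
import numpy as np, cv2
from station import manip
def snap(n,f):
    s=manip.snapshot(n); cv2.imwrite(f,cv2.cvtColor(s["pixels"],cv2.COLOR_RGB2BGR)); return s
def ray(s,u,v):
    x,y=(u-s["cx"])/s["fx"],(v-s["cy"])/s["fy"]
    p=cv2.undistortPoints(np.array([[[x,y]]],float),np.eye(3),np.array([s["k1"],0,0,0,0.]))[0,0]
    P=np.array(s["pose"]); return P[:3,3],P[:3,:3]@np.array([p[0],p[1],1])
def at(s,u,v,z):
    o,d=ray(s,u,v); return o+d*(z-o[2])/d[2]
def pix(s,X):
    P=np.array(s["pose"]); c=P[:3,:3].T@(np.array(X)-P[:3,3]); x,y=c[0]/c[2],c[1]/c[2]
    k=1+s["k1"]*(x*x+y*y); return s["cx"]+s["fx"]*x*k, s["cy"]+s["fy"]*y*k
E
python3 - <<'E'
from h import *
import pickle
for n in ("scene","side","wrist"):
    s=snap(n,f"pics/{n}0.png"); pickle.dump(s,open(f"{n}0.pkl","wb")); print(n,s["fx"],s["k1"],np.round(s["pose"],3).tolist())
s=manip.read_state(); print(s["eef_rot"],s["tcp_pos"],s["clock"])
E
```

```text
scene 455.98736255121275 -0.02450250384931817 [[0.52, 0.493, -0.698, 1137.623], [0.854, -0.318, 0.412, -421.32], [-0.019, -0.81, -0.586, 679.28], [0.0, 0.0, 0.0, 1.0]]
side 464.72982175302667 -0.09804479224276381 [[0.78, -0.29, 0.554, -181.48], [-0.626, -0.383, 0.679, -810.998], [0.015, -0.877, -0.481, 688.339], [0.0, 0.0, 0.0, 1.0]]
wrist 292.877178241386 -0.026376716895644588 [[-0.403, -0.88, -0.25, 314.482], [-0.915, 0.389, 0.107, 544.761], [0.003, 0.272, -0.962, 373.044], [0.0, 0.0, 0.0, 1.0]]
[[ 9.15156356e-01 -4.03098643e-01 -5.72266029e-04]
 [-4.03099029e-01 -9.15154940e-01 -1.61499343e-03]
 [ 1.27289576e-04  1.70865138e-03 -9.99998532e-01]] [251.67794903 571.63860329 252.45667024] 0.15
```

View pics/scene0.png

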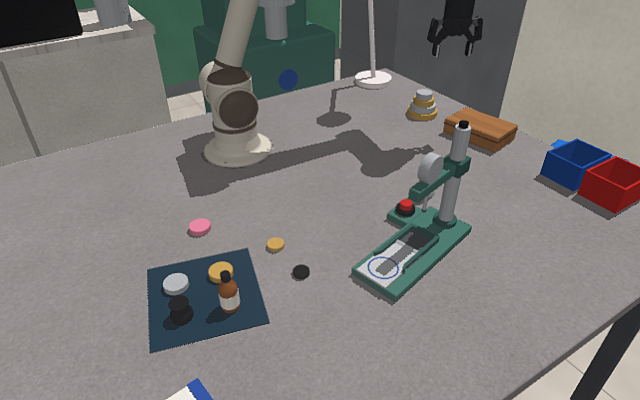

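View pics/wrist0.png

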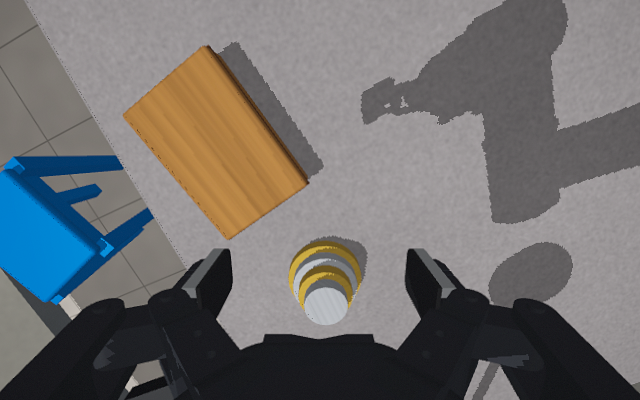

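The mat is at about (208,300), with the brass disc at (221,271), the steel disc at (176,284), the loupe at (180,310) and the bottle at (229,293). The gauge ring is at (384,267) and the plunger at (406,204). The wrist camera shows only a stack of discs and a wood block.

View pics/side0.png

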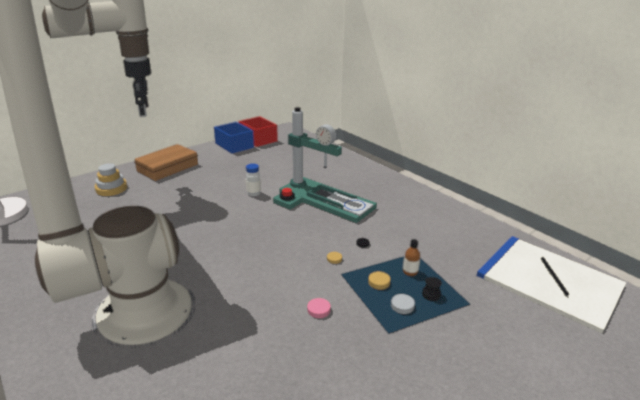

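```bash
python3 - <<'E'
from h import *
import pickle
s=pickle.load(open("scene0.pkl","rb"))
for n,u,v,z in [("brass",221,269,18),("steel",176,280.5,18),("loupe",180,299,41),("bottle",226,274,93),("ring",384,267,25),("plunger",406.5,201,50),("mat",207,300,3),("colbase",448,222,20)]:
    print(n,np.round(at(s,u,v,z)))
E
```

```text
brass [ 463. -241.   18.]
steel [ 445. -330.   18.]
loupe [ 519. -341.   41.]
bottle [ 556. -258.   93.]
ring [642.  39.  25.]
plunger [519. 201.  50.]
mat [ 512. -293.    3.]
colbase [602. 257.  20.]
```

The side view shows the jar with its blue cap at (253,180), standing near the plunger at (287,192). From the scene points the gauge yaw is about 12.5° with its origin near (617,151). I'll write a move planner and go above the brass disc.

```bash
cat >> h.py <<'E'
from scipy.spatial.transform import Rotation as Ro
def Rt(yaw,lean=0,ax=None):
    """tool down, tool x at yaw (deg); then lean (deg) about world axis ax"""
    c,s=np.cos(np.radians(yaw)),np.sin(np.radians(yaw)); x=np.array([c,s,0]); z=np.array([0,0,-1.])
    R=np.c_[x,np.cross(z,x),z]
    return R if ax is None else Ro.from_rotvec(np.radians(lean)*np.array(ax)).as_matrix()@R
def plan(p,R):
    s=manip.read_state(); C=np.array(s["eef_rot"]); d=C.T@(np.array(p)-s["tcp_pos"]); r=Ro.from_matrix(C.T@R).as_rotvec()
    print("shift",np.round(d,1),"rot",np.round(r,3),"rows>=",max(np.linalg.norm(d)/41.7,np.degrees(np.linalg.norm(r))/7.16).round(1),"tcp",np.round(s["tcp_pos"],1),"F",np.round(s["force"],1),"w",s["grip_width"],"t",s["clock"])
E
python3 - <<'E'
from h import *
import pickle
s=pickle.load(open("side0.pkl","rb"))
for n,u,v,z in [("brass",379.5,278,18),("steel",402,300,18),("jarbase",253,191,0),("jartop",253,168,95),("bottletop",414,243,93),("ring",354,204,25),("plunger",287,191,50)]: print(n,np.round(at(s,u,v,z)))
plan([463,-241,170],Rt(-135))
E
```

```text
brass [ 465. -246.   18.]
steel [ 449. -330.   18.]
jarbase [477. 325.   0.]
jartop [465. 295.  95.]
bottletop [ 547. -267.   93.]
ring [645.  38.  25.]
plunger [509. 182.  50.]
shift [521.  658.4  83.6] rot [ 1.000e-03 -2.000e-03  1.941e+00] rows>= 20.2 tcp [251.7 571.6 252.5] F [-0.1 -0.5  0.1] w 85.36212537360045 t 0.15
```

Call:
{"op": "move_arm", "data": {
  "commands": [
    {"x": 521,"y": 658,"z": 20,"rz": 1.94,"claw": 1},
    {"x": 521,"y": 658,"z": 20,"rz": 1.94,"claw": 1},
    {"x": 521,"y": 658,"z": 20,"rz": 1.94,"claw": 1},
    {"x": 521,"y": 658,"z": 20,"rz": 1.94,"claw": 1},
    {"x": 521,"y": 658,"z": 20,"rz": 1.94,"claw": 1},
    {"x": 521,"y": 658,"z": 20,"rz": 1.94,"claw": 1},
    {"x": 521,"y": 658,"z": 20,"rz": 1.94,"claw": 1},
    {"x": 521,"y": 658,"z": 20,"rz": 1.94,"claw": 1},
    {"x": 521,"y": 658,"z": 20,"rz": 1.94,"claw": 1},
    {"x": 521,"y": 658,"z": 20,"rz": 1.94,"claw": 1},
    {"x": 521,"y": 658,"z": 20,"rz": 1.94,"claw": 1},
    {"x": 521,"y": 658,"z": 20,"rz": 1.94,"claw": 1},
    {"x": 521,"y": 658,"z": 20,"rz": 1.94,"claw": 1},
    {"x": 521,"y": 658,"z": 20,"rz": 1.94,"claw": 1},
    {"x": 521,"y": 658,"z": 20,"rz": 1.94,"claw": 1},
    {"x": 521,"y": 658,"z": 20,"rz": 1.94,"claw": 1},
    {"x": 521,"y": 658,"z": 20,"rz": 1.94,"claw": 1},
    {"x": 521,"y": 658,"z": 20,"rz": 1.94,"claw": 1},
    {"x": 521,"y": 658,"z": 20,"rz": 1.94,"claw": 1},
    {"x": 521,"y": 658,"z": 20,"rz": 1.94,"claw": 1}
  ]
}}

```text
invalid input at $.commands[0]: expected keys x, y, z, rx, ry, rz, claw
```

```bash
python3 - <<'E'
from h import *
plan([463,-243,170],Rt(-135)); print(manip.read_state()["qpos"])
E
```

```text
shift [521.8 660.2  83.7] rot [ 1.000e-03 -2.000e-03  1.941e+00] rows>= 20.3 tcp [251.7 571.6 252.5] F [-0.1 -0.5  0.1] w 85.36212537360045 t 0.15
[ 8.10529399e+01  2.20815495e+01  3.96340584e-01 -1.93565643e-02
 -6.84112980e+01 -1.48178663e+01]
```

Call:
{"op": "move_arm", "data": {
  "commands": [
    {"x": 521,"y": 660,"z": 20,"rx": 0,"ry": 0,"rz": 1.94,"claw": 1},
    {"x": 521,"y": 660,"z": 20,"rx": 0,"ry": 0,"rz": 1.94,"claw": 1},
    {"x": 521,"y": 660,"z": 20,"rx": 0,"ry": 0,"rz": 1.94,"claw": 1},
    {"x": 521,"y": 660,"z": 20,"rx": 0,"ry": 0,"rz": 1.94,"claw": 1},
    {"x": 521,"y": 660,"z": 20,"rx": 0,"ry": 0,"rz": 1.94,"claw": 1},
    {"x": 521,"y": 660,"z": 20,"rx": 0,"ry": 0,"rz": 1.94,"claw": 1},
    {"x": 521,"y": 660,"z": 20,"rx": 0,"ry": 0,"rz": 1.94,"claw": 1},
    {"x": 521,"y": 660,"z": 20,"rx": 0,"ry": 0,"rz": 1.94,"claw": 1},
    {"x": 521,"y": 660,"z": 20,"rx": 0,"ry": 0,"rz": 1.94,"claw": 1},
    {"x": 521,"y": 660,"z": 20,"rx": 0,"ry": 0,"rz": 1.94,"claw": 1},
    {"x": 521,"y": 660,"z": 20,"rx": 0,"ry": 0,"rz": 1.94,"claw": 1},
    {"x": 521,"y": 660,"z": 20,"rx": 0,"ry": 0,"rz": 1.94,"claw": 1},
    {"x": 521,"y": 660,"z": 20,"rx": 0,"ry": 0,"rz": 1.94,"claw": 1},
    {"x": 521,"y": 660,"z": 20,"rx": 0,"ry": 0,"rz": 1.94,"claw": 1},
    {"x": 521,"y": 660,"z": 20,"rx": 0,"ry": 0,"rz": 1.94,"claw": 1},
    {"x": 521,"y": 660,"z": 20,"rx": 0,"ry": 0,"rz": 1.94,"claw": 1},
    {"x": 521,"y": 660,"z": 20,"rx": 0,"ry": 0,"rz": 1.94,"claw": 1},
    {"x": 521,"y": 660,"z": 20,"rx": 0,"ry": 0,"rz": 1.94,"claw": 1},
    {"x": 521,"y": 660,"z": 20,"rx": 0,"ry": 0,"rz": 1.94,"claw": 1},
    {"x": 521,"y": 660,"z": 20,"rx": 0,"ry": 0,"rz": 1.94,"claw": 1}
  ]
}}

```text
clock: 1.82
tcp_pos: [460.6, -236.8, 233.3]
eef_rot: [[-0.706, -0.708, -0.0], [-0.708, 0.706, 0.0], [-0.0, 0.0, -1.0]]
force: [0.6, 1.6, 0.2]
grip_width: 85.3
grip_force: 0.0
```

```bash
python3 - <<'E'
from h import *
plan([463,-243,170],Rt(-135)); print(manip.read_state()["qpos"])
E
```

```text
shift [ 2.7 -6.1 63.3] rot [0.    0.    0.001] rows>= 1.5 tcp [ 460.6 -236.8  233.3] F [0.6 1.6 0.2] w 85.28764532892801 t 1.8167
[-9.23541188e+00  1.25686305e+01 -1.61910402e+01 -9.43875272e-03
 -6.12511468e+01 -3.57053436e+01]
```

Call:
{"op": "move_arm", "data": {
  "commands": [
    {"x": 3,"y": -6,"z": 40,"rx": 0,"ry": 0,"rz": 0,"claw": 1},
    {"x": 3,"y": -6,"z": 73,"rx": 0,"ry": 0,"rz": 0,"claw": 1},
    {"x": 3,"y": -6,"z": 73,"rx": 0,"ry": 0,"rz": 0,"claw": 1},
    {"x": 3,"y": -6,"z": 73,"rx": 0,"ry": 0,"rz": 0,"claw": 1}
  ]
}}

```text
clock: 2.15
tcp_pos: [461.8, -241.0, 159.3]
eef_rot: [[-0.706, -0.708, -0.005], [-0.708, 0.706, 0.0], [0.003, 0.004, -1.0]]
force: [0.3, 0.3, 1.1]
grip_width: 85.6
grip_force: 0.0
```

```bash
python3 - <<'E'
from h import *
import pickle
s=snap("wrist","pics/w1.png"); pickle.dump(s,open("w1.pkl","wb")); print(pix(s,[463,-243,18])); plan([463,-243,27],Rt(-135))
im=s["pixels"].astype(int); h=cv2.cvtColor(s["pixels"],cv2.COLOR_RGB2HSV)
m=((h[...,0]>15)&(h[...,0]<28)&(h[...,1]>110)&(h[...,2]>150)).astype(np.uint8)
n,l,st,c=cv2.connectedComponentsWithStats(m)
for i in range(1,n):
    if st[i,4]>200: print(st[i],c[i],np.round(at(s,*c[i],18),1))
E
```

```text
(np.float64(314.51084655803925), np.float64(196.3443226143706))
shift [  1.6  -1.1 134.3] rot [-0.001 -0.001  0.002] rows>= 3.2 tcp [ 463.3 -241.   161.3] F [-0.1 -0.   0.1] w 85.64411597785389 t 2.2
[ 287  172   53   52 2177] [313.30500689 197.33073036] [ 464.5 -243.1   18. ]
[231 255  15  32 301] [237.4551495  269.81063123] [ 570.8 -244.    18. ]
```

View pics/w1.png

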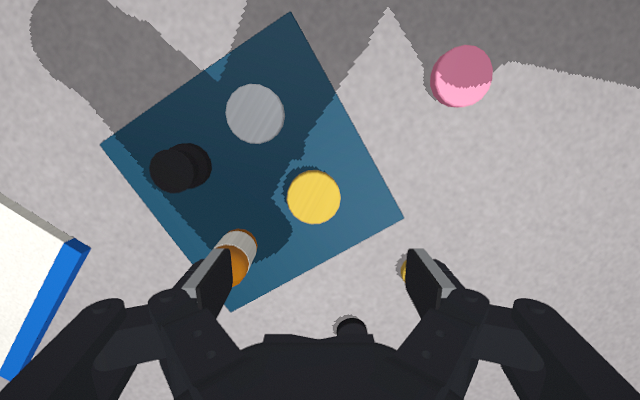

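The disc is at (314,197), which is world (464.5,-243.1). The steel disc is at (255,113), the loupe at (180,168) and the bottle at (236,258), all clear of the jaws. I'll descend and grip.

Call:
{"op": "move_arm", "data": {
  "commands": [
    {"x": 0.6,"y": -2.3,"z": 30,"rx": 0,"ry": 0,"rz": 0,"claw": 1},
    {"x": 0.6,"y": -2.3,"z": 60,"rx": 0,"ry": 0,"rz": 0,"claw": 1},
    {"x": 0.6,"y": -2.3,"z": 90,"rx": 0,"ry": 0,"rz": 0,"claw": 1},
    {"x": 0.6,"y": -2.3,"z": 115,"rx": 0,"ry": 0,"rz": 0,"claw": 1},
    {"x": 0.6,"y": -2.3,"z": 127,"rx": 0,"ry": 0,"rz": 0,"claw": 1},
    {"x": 0.6,"y": -2.3,"z": 135,"rx": 0,"ry": 0,"rz": 0,"claw": 1},
    {"x": 0.6,"y": -2.3,"z": 135,"rx": 0,"ry": 0,"rz": 0,"claw": 1},
    {"x": 0.6,"y": -2.3,"z": 135,"rx": 0,"ry": 0,"rz": 0,"claw": 0.5},
    {"x": 0.6,"y": -2.3,"z": 135,"rx": 0,"ry": 0,"rz": 0,"claw": 0.5},
    {"x": 0.6,"y": -2.3,"z": 135,"rx": 0,"ry": 0,"rz": 0,"claw": 0.4},
    {"x": 0.6,"y": -2.3,"z": 135,"rx": 0,"ry": 0,"rz": 0,"claw": 0.4},
    {"x": 0.6,"y": -2.3,"z": 135,"rx": 0,"ry": 0,"rz": 0,"claw": 0.4},
    {"x": 0.6,"y": -2.3,"z": 135,"rx": 0,"ry": 0,"rz": 0,"claw": 0.4}
  ],
  "squeeze": 35
}}

```text
clock: 3.28
tcp_pos: [465.4, -243.1, 27.5]
eef_rot: [[-0.706, -0.709, 0.004], [-0.709, 0.706, -0.001], [-0.002, -0.003, -1.0]]
force: [-0.0, 1.6, 6.3]
grip_width: 48.2
grip_force: 35.2
```

Call:
{"op": "move_arm", "data": {
  "commands": [
    {"x": 0,"y": 0,"z": -15,"rx": 0,"ry": 0,"rz": 0,"claw": 0.4},
    {"x": 0,"y": 0,"z": -45,"rx": 0,"ry": 0,"rz": 0,"claw": 0.4},
    {"x": 0,"y": 0,"z": -80,"rx": 0,"ry": 0,"rz": 0,"claw": 0.4},
    {"x": 0,"y": 0,"z": -120,"rx": 0,"ry": 0,"rz": 0,"claw": 0.4},
    {"x": 0,"y": 0,"z": -120,"rx": 0,"ry": 0,"rz": 0,"claw": 0.4},
    {"x": 0,"y": 0,"z": -120,"rx": 0,"ry": 0,"rz": 0,"claw": 0.4}
  ]
}}

```text
clock: 3.78
tcp_pos: [465.3, -243.1, 148.4]
eef_rot: [[-0.706, -0.708, 0.007], [-0.708, 0.706, -0.001], [-0.004, -0.005, -1.0]]
force: [-0.5, 0.7, -3.7]
grip_width: 48.0
grip_force: 37.5
```

```bash
python3 - <<'E'
from h import *
plan([643,25,150],Rt(-77.5)); print(manip.read_state()["grip_force"])
E
```

```text
shift [-315.3   63.5   -0.6] rot [-7.000e-03  1.000e-03 -1.002e+00] rows>= 8.0 tcp [ 465.3 -243.1  148.4] F [-0.5  0.7 -3.7] w 47.968452493946806 t 3.7833
37.45621349662542
```

Call:
{"op": "move_arm", "data": {
  "commands": [
    {"x": -30,"y": 6,"z": 0,"rx": 0,"ry": 0,"rz": -0.1,"claw": 0.4},
    {"x": -60,"y": 12,"z": 0,"rx": 0,"ry": 0,"rz": -0.2,"claw": 0.4},
    {"x": -90,"y": 18,"z": 0,"rx": 0,"ry": 0,"rz": -0.3,"claw": 0.4},
    {"x": -120,"y": 24,"z": 0,"rx": 0,"ry": 0,"rz": -0.4,"claw": 0.4},
    {"x": -150,"y": 30,"z": 0,"rx": 0,"ry": 0,"rz": -0.5,"claw": 0.4},
    {"x": -180,"y": 36,"z": 0,"rx": 0,"ry": 0,"rz": -0.6,"claw": 0.4},
    {"x": -210,"y": 42,"z": 0,"rx": 0,"ry": 0,"rz": -0.7,"claw": 0.4},
    {"x": -240,"y": 48,"z": 0,"rx": 0,"ry": 0,"rz": -0.8,"claw": 0.4},
    {"x": -270,"y": 54,"z": 0,"rx": 0,"ry": 0,"rz": -0.9,"claw": 0.4},
    {"x": -300,"y": 60,"z": 0,"rx": 0,"ry": 0,"rz": -1.0,"claw": 0.4},
    {"x": -315,"y": 63.5,"z": 0,"rx": -0.007,"ry": 0,"rz": -1.0,"claw": 0.4},
    {"x": -315,"y": 63.5,"z": 0,"rx": -0.007,"ry": 0,"rz": -1.0,"claw": 0.4},
    {"x": -315,"y": 63.5,"z": 0,"rx": -0.007,"ry": 0,"rz": -1.0,"claw": 0.4},
    {"x": -315,"y": 63.5,"z": 0,"rx": -0.007,"ry": 0,"rz": -1.0,"claw": 0.4}
  ]
}}

```text
clock: 4.95
tcp_pos: [640.1, 24.5, 143.7]
eef_rot: [[0.214, -0.977, -0.011], [-0.977, -0.214, 0.001], [-0.003, 0.01, -1.0]]
force: [-0.5, -0.3, -2.2]
grip_width: 47.9
grip_force: 37.5
```

```bash
python3 - <<'E'
from h import *
import pickle
s=snap("wrist","pics/w2.png"); pickle.dump(s,open("w2.pkl","wb")); print(pix(s,[643,39,25])); plan([643,39,60],Rt(-77.5)); print(manip.read_state()["qpos"])
E
```

```text
(np.float64(309.7181554139004), np.float64(217.34953348982341))
shift [-13.6  -6.7  84.2] rot [ 0.009  0.003 -0.003] rows>= 2.1 tcp [640.2  24.2 144.2] F [-0.  -0.5 -3.5] w 48.29305680328438 t 5.0
[ 16.50304455  28.90309646  -4.8958239   -0.27534669 -56.70627812
  -4.03741705]
```

View pics/w2.png

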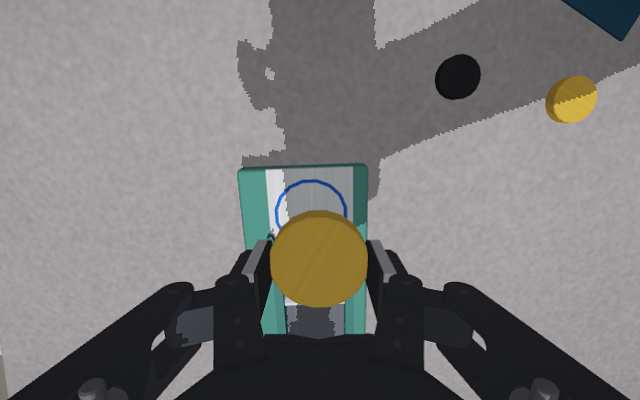

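The held disc is at (319,258). The ring is visible above it, with its top at (311,180), left at (276,214) and right at (347,213). The base front corners are at (238,168) and (366,164).

```bash
python3 - <<'E'
from h import *
import pickle
from scipy.optimize import least_squares
s=pickle.load(open("w2.pkl","rb")); h=cv2.cvtColor(s["pixels"],cv2.COLOR_RGB2HSV)
m=(h[...,0]>105)&(h[...,0]<125)&(h[...,1]>130); m[:170]=0; m[235:]=0; m[:,:265]=0; m[:,360:]=0
v,u=np.nonzero(m); P=np.array([at(s,a,b,25)[:2] for a,b in zip(u,v)])
f=lambda q:np.hypot(P[:,0]-q[0],P[:,1]-q[1])-29.5
r=least_squares(f,[643,39],loss="soft_l1"); print("ring",r.x,len(u),np.abs(f(r.x)).mean())
a,b=at(s,238,168,20),at(s,366,164,20); print(a,b,np.linalg.norm(a-b),np.degrees(np.arctan2(b[1]-a[1],b[0]-a[0])))
m=(h[...,0]>15)&(h[...,0]<28)&(h[...,1]>110); m[:200]=0;m[:,:268]=0;m[:,370:]=0
mm=m.astype(np.uint8); (c,(w,hh),an)=cv2.fitEllipse(max(cv2.findContours(mm,0,1)[0],key=len)); print(c,w,hh,"disc",at(s,*c,134))
E
```

```text
ring [642.96063441  35.92035792] 339 0.6047620078297651
[710.52659873  10.61092371  20.        ] [606.34257649 -15.41302918  20.        ] 107.3850856281287 -165.97517151870514
(318.4100036621094, 258.94976806640625) 96.23709869384766 98.23485565185547 disc [640.21121119  22.13747937 134.        ]
```

```bash
python3 - <<'E'
from h import *
plan([643,37,50.5],Rt(-77.5))
s=snap("scene","pics/s1.png")
E
```

```text
shift [-11.6  -6.3  93.7] rot [ 0.009  0.003 -0.003] rows>= 2.3 tcp [640.2  24.2 144.2] F [-0.  -0.5 -3.5] w 48.29305680328438 t 5.0
```

Call:
{"op": "move_arm", "data": {
  "commands": [
    {"x": -11.6,"y": -6.3,"z": 20,"rx": 0.009,"ry": 0.003,"rz": 0,"claw": 0.4},
    {"x": -11.6,"y": -6.3,"z": 45,"rx": 0.009,"ry": 0.003,"rz": 0,"claw": 0.4},
    {"x": -11.6,"y": -6.3,"z": 65,"rx": 0.009,"ry": 0.003,"rz": 0,"claw": 0.4},
    {"x": -11.6,"y": -6.3,"z": 80,"rx": 0.009,"ry": 0.003,"rz": 0,"claw": 0.4},
    {"x": -11.6,"y": -6.3,"z": 88,"rx": 0.009,"ry": 0.003,"rz": 0,"claw": 0.4},
    {"x": -11.6,"y": -6.3,"z": 88,"rx": 0.009,"ry": 0.003,"rz": 0,"claw": 0.4},
    {"x": -11.6,"y": -6.3,"z": 88,"rx": 0.009,"ry": 0.003,"rz": 0,"claw": 0.4}
  ]
}}

```text
clock: 5.63
tcp_pos: [644.8, 37.3, 57.9]
eef_rot: [[0.214, -0.977, 0.003], [-0.977, -0.214, 0.001], [0.0, -0.003, -1.0]]
force: [-0.5, 0.1, -2.4]
grip_width: 48.1
grip_force: 37.4
```

```bash
python3 - <<'E'
from h import *
plan([643,37,50.5],Rt(-77.5))
E
```

```text
shift [-0.1  1.8  7.4] rot [-0.003 -0.    -0.003] rows>= 0.2 tcp [644.8  37.3  57.9] F [-0.5  0.1 -2.4] w 48.118476937495295 t 5.6333
```

Call:
{"op": "move_arm", "data": {
  "commands": [
    {"x": 0,"y": 1.8,"z": 4,"rx": -0.003,"ry": 0,"rz": 0,"claw": 0.4},
    {"x": 0,"y": 1.8,"z": 6,"rx": -0.003,"ry": 0,"rz": 0,"claw": 0.4},
    {"x": 0,"y": 1.8,"z": 7.4,"rx": -0.003,"ry": 0,"rz": 0,"claw": 0.4},
    {"x": 0,"y": 1.8,"z": 7.4,"rx": -0.003,"ry": 0,"rz": 0,"claw": 0.4},
    {"x": 0,"y": 1.8,"z": 7.4,"rx": -0.003,"ry": 0,"rz": 0,"claw": 0.4}
  ]
}}

```text
clock: 6.05
tcp_pos: [643.1, 37.5, 50.4]
eef_rot: [[0.214, -0.977, 0.001], [-0.977, -0.214, 0.0], [-0.0, -0.001, -1.0]]
force: [-0.6, -0.2, -2.5]
grip_width: 47.8
grip_force: 37.5
```

Not in contact yet. I'll lower it a little further.

Call:
{"op": "move_arm", "data": {
  "commands": [
    {"x": 0,"y": 0,"z": 0.7,"rx": 0,"ry": 0,"rz": 0,"claw": 0.4},
    {"x": 0,"y": 0,"z": 1.4,"rx": 0,"ry": 0,"rz": 0,"claw": 0.4},
    {"x": 0,"y": 0,"z": 1.4,"rx": 0,"ry": 0,"rz": 0,"claw": 0.4},
    {"x": 0,"y": 0,"z": 1.4,"rx": 0,"ry": 0,"rz": 0,"claw": 0.4}
  ]
}}

```text
clock: 6.38
tcp_pos: [643.2, 37.5, 49.7]
eef_rot: [[0.215, -0.977, 0.001], [-0.977, -0.215, 0.0], [-0.0, -0.001, -1.0]]
force: [-2.5, 0.1, 2.8]
grip_width: 48.0
grip_force: 38.0
```

Call:
{"op": "move_arm", "data": {
  "commands": [
    {"x": 0,"y": 0,"z": 1.2,"rx": 0,"ry": 0,"rz": 0,"claw": 0.65},
    {"x": 0,"y": 0,"z": 1.2,"rx": 0,"ry": 0,"rz": 0,"claw": 0.75},
    {"x": 0,"y": 0,"z": 1.2,"rx": 0,"ry": 0,"rz": 0,"claw": 0.85},
    {"x": 0,"y": 0,"z": 1.2,"rx": 0,"ry": 0,"rz": 0,"claw": 0.85},
    {"x": 0,"y": 0,"z": 1.2,"rx": 0,"ry": 0,"rz": 0,"claw": 0.85},
    {"x": 0,"y": 0,"z": -20,"rx": 0,"ry": 0,"rz": 0,"claw": 0.85},
    {"x": 0,"y": 0,"z": -50,"rx": 0,"ry": 0,"rz": 0,"claw": 0.85},
    {"x": 50,"y": 0,"z": -75,"rx": 0,"ry": 0,"rz": 0,"claw": 0.6},
    {"x": 70,"y": 0,"z": -75,"rx": 0,"ry": 0,"rz": 0,"claw": 0.3},
    {"x": 70,"y": 0,"z": -75,"rx": 0,"ry": 0,"rz": 0,"claw": 0},
    {"x": 70,"y": 0,"z": -75,"rx": 0,"ry": 0,"rz": 0,"claw": 0},
    {"x": 70,"y": 0,"z": -75,"rx": 0,"ry": 0,"rz": 0,"claw": 0}
  ]
}}

```text
clock: 7.38
tcp_pos: [657.4, -31.0, 123.1]
eef_rot: [[0.213, -0.977, -0.001], [-0.977, -0.213, 0.0], [-0.001, 0.001, -1.0]]
force: [0.3, 0.1, 0.1]
grip_width: 11.7
grip_force: 0.0
```

```bash
python3 - <<'E'
from h import *
import pickle
s=snap("wrist","pics/w3.png"); pickle.dump(s,open("w3.pkl","wb")); st=manip.read_state();print(st["tcp_pos"],st["grip_width"])
t=snap("scene","pics/s2.png"); pickle.dump(t,open("s2.pkl","wb"))
a=t["pixels"][120:320,320:500]; b=cv2.resize(a,None,fx=2.5,fy=2.5,interpolation=cv2.INTER_CUBIC)
w=cv2.resize(s["pixels"],(500,312)); 
o=np.zeros((600,800,3),np.uint8); o[:500,:450]=b; o2=cv2.resize(s["pixels"][:,100:500],(350,350)); o[:350,450:]=o2
cv2.imwrite("pics/c3.png",o[...,::-1])
E
```

```text
[657.30252816 -30.50189413 122.87053418] 4.369625793656777
```

View pics/c3.png

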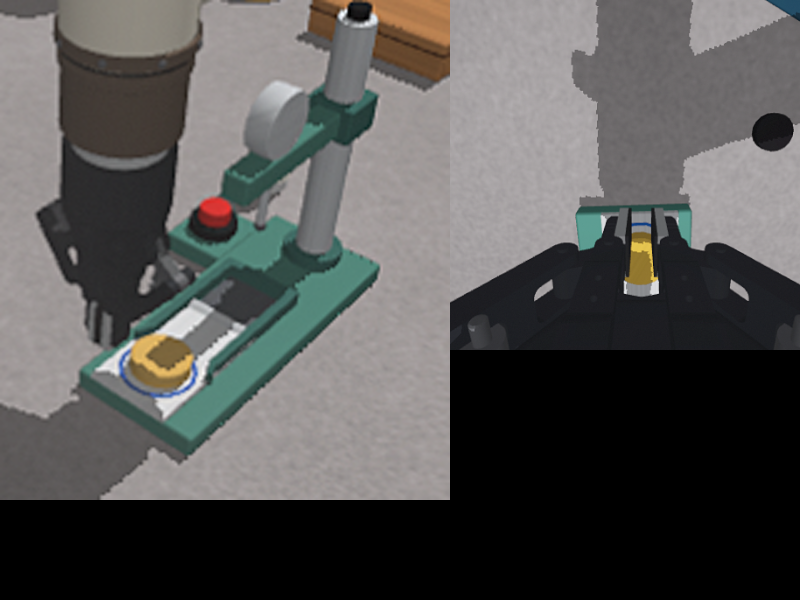

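```bash
python3 - <<'E'
from h import *
import pickle
s=pickle.load(open("s2.pkl","rb"))
c=lambda x,y:(320+x/2.5-.3,120+y/2.5-.3)
a=at(s,*c(186,440),20);b=at(s,*c(379,263),20);l=at(s,*c(81,373),20)
print(a,b,l,np.linalg.norm(b-a),np.degrees(np.arctan2(-(b-a)[0],(b-a)[1])))
print("disc",at(s,*c(163,352),40))
yaw=np.radians(12.5);g=np.array([[np.cos(yaw),-np.sin(yaw)],[np.sin(yaw),np.cos(yaw)]])
o=np.array([643,36.])+g@[0,115]; print("origin",o)
for q,z in [((62,-155),20),((62,135),20),((-50,-155),20),((-80,75),50),((8,-50),160),((0,-27.5),28)]:
    X=o+g@q; u,v=pix(s,[*X,z]); print(q,X,(u-320+.3)*2.5,(v-120+.3)*2.5)
E
```

```text
[708.49334318  10.2385905   20.        ] [638.30145073 293.2636599   20.        ] [607.46287145 -15.35793769  20.        ] 291.5991969666452 13.92866142375604
disc [639.49181772  41.45128726  40.        ]
origin [618.1094444  148.27404082]
(62, -155) [712.187937    10.36741578] 189.28070210246017 443.0554401286058
(62, 135) [649.42044896 293.49325784] 388.5866303440638 269.5097282437986
(-50, -155) [602.8427842  -13.87382098] 79.18557894311303 368.89623568975753
(-80, 75) [523.77279278 204.18107224] 223.0405228705359 204.84945045971645
(8, -50) [636.74179315 101.19075737] 234.3540600516793 205.88064451759638
(0, -27.5) [624.06153378 121.42590062] 224.69334462521869 316.2166425212499
```

The disc sits inside the ring at (163,360) in the crop. The gauge yaw is about 14°, with its origin near (614.2,147.6). Next I'll lean the closed tool 40° behind the disc.

```bash
cat >> h.py <<'E'
YAW=14.; cy,sy=np.cos(np.radians(YAW)),np.sin(np.radians(YAW)); G=np.array([[cy,-sy,0],[sy,cy,0],[0,0,1]]); O=np.array([614.2,147.6,0])
RL=Rt(YAW-90,-40,G[:,1])
def tip(g): return O+G@np.array(g,float)-22*RL[:,2]
def ing(): 
    s=manip.read_state(); p=np.array(s["tcp_pos"])+22*np.array(s["eef_rot"])[:,2]; print("tip in gauge",np.round(G.T@(p-O),1))
E
python3 - <<'E'
from h import *
plan(tip([5,-172,90]),RL); plan(tip([5,-165,37]),RL); ing()
print(np.round(RL.T@G,3).tolist())
E
```

```text
shift [-10.7   8.3  16. ] rot [ 0.7   -0.009 -0.027] rows>= 5.6 tcp [657.4 -30.2 122.8] F [ 0.3 -0.2  0.5] w 0.34317273602137616 t 7.4833
shift [-17.7   8.4  69. ] rot [ 0.7   -0.009 -0.027] rows>= 5.6 tcp [657.4 -30.2 122.8] F [ 0.3 -0.2  0.5] w 0.34317273602137616 t 7.4833
tip in gauge [  -1.2 -182.9  100.8]
[[-0.0, -1.0, -0.0], [-0.766, 0.0, -0.643], [0.643, 0.0, -0.766]]
```

Call:
{"op": "move_arm", "data": {
  "commands": [
    {"x": -3,"y": 2,"z": 3,"rx": 0.1,"ry": 0,"rz": 0,"claw": 0},
    {"x": -5,"y": 4,"z": 6,"rx": 0.2,"ry": 0,"rz": 0,"claw": 0},
    {"x": -8,"y": 6,"z": 10,"rx": 0.3,"ry": 0,"rz": -0.01,"claw": 0},
    {"x": -10.7,"y": 8.3,"z": 16,"rx": 0.4,"ry": 0,"rz": -0.02,"claw": 0},
    {"x": -10.7,"y": 8.3,"z": 16,"rx": 0.5,"ry": -0.009,"rz": -0.027,"claw": 0},
    {"x": -10.7,"y": 8.3,"z": 16,"rx": 0.6,"ry": -0.009,"rz": -0.027,"claw": 0},
    {"x": -10.7,"y": 8.3,"z": 16,"rx": 0.7,"ry": -0.009,"rz": -0.027,"claw": 0},
    {"x": -10.7,"y": 8.3,"z": 16,"rx": 0.7,"ry": -0.009,"rz": -0.027,"claw": 0},
    {"x": -10.7,"y": 8.3,"z": 16,"rx": 0.7,"ry": -0.009,"rz": -0.027,"claw": 0}
  ]
}}

```text
clock: 8.23
tcp_pos: [647.3, -26.0, 106.8]
eef_rot: [[0.25, -0.74, 0.624], [-0.968, -0.184, 0.169], [-0.011, -0.646, -0.763]]
force: [-0.2, -0.0, -0.2]
grip_width: -0.0
grip_force: 0.0
```

```bash
python3 - <<'E'
from h import *
ing(); plan(tip([5,-165,37]),RL); print(np.round(manip.read_state()["qpos"],1))
E
```

```text
tip in gauge [   4.3 -176.2   90. ]
shift [-10.9  33.6  41. ] rot [-0.005  0.014 -0.   ] rows>= 1.3 tcp [647.3 -26.  106.8] F [-0.2 -0.  -0.2] w -0.04462101854030924 t 8.2333
[  6.2  23.5 -19.5 -39.4  -9.2  45. ]
```

Joint 5 is at its limit with a 40° lean, so I'll use less lean, about 32°, with a 12° backward tilt to keep the body clear of the stem.

```bash
cat >> h.py <<'E'
RL=Ro.from_rotvec(np.radians(12)*G[:,0]).as_matrix()@Rt(YAW-90,-32,G[:,1])
E
python3 - <<'E'
from h import *
ing(); plan(tip([5,-176,88]),RL)
E
```

```text
tip in gauge [   4.3 -176.2   90. ]
shift [ 3.5 -2.1  2.5] rot [-0.143 -0.156  0.124] rows>= 2.0 tcp [647.3 -26.  106.8] F [-0.2 -0.  -0.2] w -0.04462101854030924 t 8.2333
```

Call:
{"op": "move_arm", "data": {
  "commands": [
    {"x": 1,"y": -0.5,"z": 0.7,"rx": -0.035,"ry": -0.04,"rz": 0.03,"claw": 0},
    {"x": 2,"y": -1,"z": 1.3,"rx": -0.07,"ry": -0.08,"rz": 0.06,"claw": 0},
    {"x": 3,"y": -1.5,"z": 2,"rx": -0.11,"ry": -0.12,"rz": 0.09,"claw": 0},
    {"x": 3.5,"y": -2,"z": 2.5,"rx": -0.143,"ry": -0.156,"rz": 0.124,"claw": 0},
    {"x": 3.5,"y": -2,"z": 2.5,"rx": -0.143,"ry": -0.156,"rz": 0.124,"claw": 0},
    {"x": 3.5,"y": -2,"z": 2.5,"rx": -0.143,"ry": -0.156,"rz": 0.124,"claw": 0}
  ]
}}

```text
clock: 8.73
tcp_pos: [651.8, -29.2, 106.2]
eef_rot: [[0.237, -0.85, 0.471], [-0.949, -0.099, 0.298], [-0.206, -0.518, -0.83]]
force: [0.4, 1.1, -1.0]
grip_width: 0.1
grip_force: 0.0
```

```bash
python3 - <<'E'
from h import *
ing(); plan(tip([5,-168,50]),RL);plan(tip([5,-168,37]),RL); print(np.round(manip.read_state()["qpos"],1)); print((RL.T@G).round(3).tolist())
E
```

```text
tip in gauge [   5.4 -176.8   88. ]
shift [-0.7 20.9 32.9] rot [ 0.001 -0.001  0.001] rows>= 0.9 tcp [651.8 -29.2 106.2] F [ 0.4  1.1 -1. ] w 0.1337811011996079 t 8.7333
shift [ 1.9 27.7 43.6] rot [ 0.001 -0.001  0.001] rows>= 1.2 tcp [651.8 -29.2 106.2] F [ 0.4  1.1 -1. ] w 0.1337811011996079 t 8.7333
[  1.6  25.6 -12.  -37.9 -27.6  39.1]
[[-0.0, -0.978, -0.208], [-0.848, 0.11, -0.518], [0.53, 0.176, -0.83]]
```

Call:
{"op": "move_arm", "data": {
  "commands": [
    {"x": 0,"y": 10,"z": 15,"rx": 0,"ry": 0,"rz": 0,"claw": 0},
    {"x": 1,"y": 20,"z": 32,"rx": 0,"ry": 0,"rz": 0,"claw": 0},
    {"x": 1.9,"y": 27.7,"z": 43.6,"rx": 0,"ry": 0,"rz": 0,"claw": 0},
    {"x": 1.9,"y": 27.7,"z": 43.6,"rx": 0,"ry": 0,"rz": 0,"claw": 0},
    {"x": 1.9,"y": 27.7,"z": 43.6,"rx": 0,"ry": 0,"rz": 0,"claw": 0}
  ]
}}

```text
clock: 9.15
tcp_pos: [648.3, -20.6, 54.8]
eef_rot: [[0.237, -0.851, 0.469], [-0.949, -0.1, 0.298], [-0.207, -0.516, -0.831]]
force: [-0.3, 0.0, -0.8]
grip_width: 0.1
grip_force: 0.0
```

```bash
python3 - <<'E'
from h import *
import pickle
ing(); s=snap("scene","pics/s4.png"); pickle.dump(s,open("s4.pkl","wb"))
print("tip px",pix(s,O+G@[5,-168,37])," disc rear top",pix(s,O+G@[0,-140,40]))
b=cv2.resize(s["pixels"][170:320,300:500],None,fx=4,fy=4,interpolation=cv2.INTER_CUBIC); cv2.imwrite("pics/c4.png",b[...,::-1])
E
```

```text
tip in gauge [   4.  -167.6   36.5]
tip px (np.float64(368.676463091705), np.float64(278.6104116170936))  disc rear top (np.float64(375.7646675588818), np.float64(268.7278434332071))
```

View pics/c4.png

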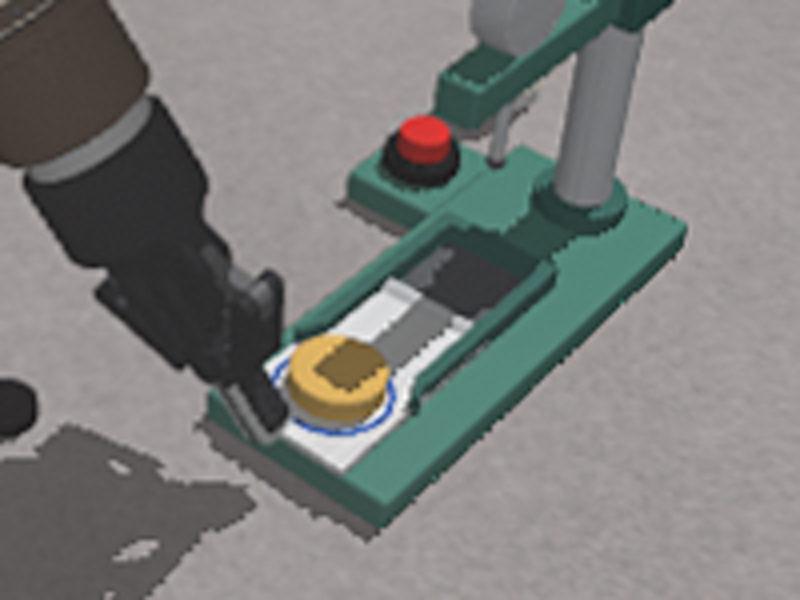

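The fingertips are at crop (270,428), just in front of the disc at (340,375), as predicted. I'll lower 3 mm and push along the channel.

Call:
{"op": "move_arm", "data": {
  "commands": [
    {"x": -9,"y": 2.6,"z": 4.2,"rx": 0,"ry": 0,"rz": 0,"claw": 0},
    {"x": -14,"y": 3.1,"z": 5.1,"rx": 0,"ry": 0,"rz": 0,"claw": 0},
    {"x": -19,"y": 3.7,"z": 6,"rx": 0,"ry": 0,"rz": 0,"claw": 0},
    {"x": -24,"y": 4.3,"z": 6.9,"rx": 0,"ry": 0,"rz": 0,"claw": 0},
    {"x": -29,"y": 4.9,"z": 7.8,"rx": 0,"ry": 0,"rz": 0,"claw": 0},
    {"x": -34,"y": 5.4,"z": 8.7,"rx": 0,"ry": 0,"rz": 0,"claw": 0},
    {"x": -39,"y": 6,"z": 9.6,"rx": 0,"ry": 0,"rz": 0,"claw": 0},
    {"x": -44,"y": 6.6,"z": 10.5,"rx": 0,"ry": 0,"rz": 0,"claw": 0},
    {"x": -49,"y": 7.1,"z": 11.4,"rx": 0,"ry": 0,"rz": 0,"claw": 0},
    {"x": -54,"y": 7.7,"z": 12.3,"rx": 0,"ry": 0,"rz": 0,"claw": 0},
    {"x": -59,"y": 8.2,"z": 13.2,"rx": 0,"ry": 0,"rz": 0,"claw": 0},
    {"x": -64,"y": 8.8,"z": 14.1,"rx": 0,"ry": 0,"rz": 0,"claw": 0},
    {"x": -64,"y": 8.8,"z": 14.1,"rx": 0,"ry": 0,"rz": 0,"claw": 0}
  ]
}}

```text
clock: 10.28
tcp_pos: [632.7, 44.2, 52.7]
eef_rot: [[0.237, -0.85, 0.47], [-0.949, -0.099, 0.3], [-0.208, -0.517, -0.83]]
force: [-0.2, -1.1, 0.1]
grip_width: -0.1
grip_force: 0.4
```

```bash
python3 - <<'E'
from h import *
import pickle
ing(); plan(tip([4,-70,34]),RL); print(manip.read_state()["qpos"]);s=snap("scene","pics/s5.png"); pickle.dump(s,open("s5.pkl","wb"))
b=cv2.resize(s["pixels"][170:320,300:500],None,fx=4,fy=4,interpolation=cv2.INTER_CUBIC); cv2.imwrite("pics/c5.png",b[...,::-1])
E
```

```text
tip in gauge [   4.6 -100.9   34.4]
shift [-30.2   4.1   5.5] rot [0.002 0.001 0.001] rows>= 0.7 tcp [632.7  44.2  52.7] F [-0.2 -1.1  0.1] w -0.09591366072169345 t 10.2833
[  8.79437964  28.48840671 -16.17507284 -44.03381836 -18.82022926
  40.59119985]
```

View pics/c5.png

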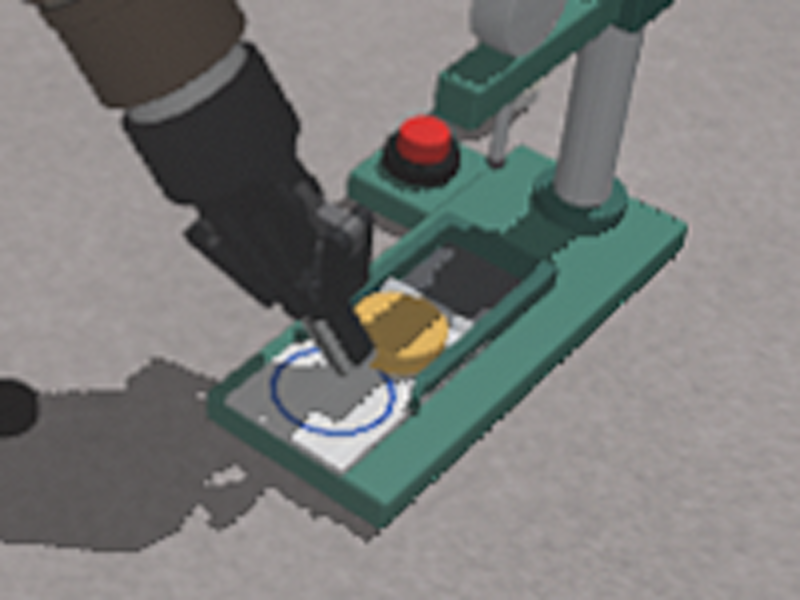

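The disc is in the channel at crop (403,333). Joint 5 is trending towards its limit, so I'll change the tool attitude to lean 26°, tilt 18° before crossing the lip.

```bash
cat >> h.py <<'E'
RL=Ro.from_rotvec(np.radians(18)*G[:,0]).as_matrix()@Rt(YAW-90,-26,G[:,1])
E
python3 - <<'E'
from h import *
plan(tip([4,-104,34]),RL); print((RL.T@G).round(3).tolist())
E
```

```text
shift [ 5.  -2.  -0.4] rot [-0.102 -0.091  0.051] rows>= 1.2 tcp [632.7  44.   52.5] F [-0.2 -0.6  0. ] w 0.25656675549872343 t 10.3333
[[-0.0, -0.951, -0.309], [-0.899, 0.135, -0.417], [0.438, 0.278, -0.855]]
```

Call:
{"op": "move_arm", "data": {
  "commands": [
    {"x": 3,"y": -1,"z": -0.2,"rx": -0.03,"ry": -0.03,"rz": 0.02,"claw": 0},
    {"x": 5,"y": -2,"z": -0.4,"rx": -0.07,"ry": -0.06,"rz": 0.035,"claw": 0},
    {"x": 5,"y": -2,"z": -0.4,"rx": -0.102,"ry": -0.091,"rz": 0.051,"claw": 0},
    {"x": 5,"y": -2,"z": -0.4,"rx": -0.102,"ry": -0.091,"rz": 0.051,"claw": 0},
    {"x": 5,"y": -2,"z": -0.4,"rx": -0.102,"ry": -0.091,"rz": 0.051,"claw": 0}
  ]
}}

```text
clock: 10.75
tcp_pos: [635.7, 38.4, 52.5]
eef_rot: [[0.229, -0.905, 0.36], [-0.923, -0.085, 0.375], [-0.308, -0.418, -0.855]]
force: [0.0, 0.2, 0.2]
grip_width: 0.0
grip_force: 0.0
```

```bash
python3 - <<'E'
from h import *
ing(); plan(tip([4,-60,34]),RL); plan(tip([4,-36.5,33]),RL);print(manip.read_state()["qpos"])
E
```

```text
tip in gauge [   4.1 -105.1   33.7]
shift [-42.9   6.1  12.1] rot [-0.001 -0.001 -0.001] rows>= 1.1 tcp [635.7  38.4  52.5] F [0.  0.2 0.2] w 0.02424639304580745 t 10.75
shift [-65.    9.7  19.5] rot [-0.001 -0.001 -0.001] rows>= 1.6 tcp [635.7  38.4  52.5] F [0.  0.2 0.2] w 0.02424639304580745 t 10.75
[  5.80324939  30.18266157 -11.60682778 -41.9916856  -30.17246447
  37.453589  ]
```

Call:
{"op": "move_arm", "data": {
  "commands": [
    {"x": -5,"y": 0.7,"z": 1.4,"rx": 0,"ry": 0,"rz": 0,"claw": 0},
    {"x": -10,"y": 1.4,"z": 2.8,"rx": 0,"ry": 0,"rz": 0,"claw": 0},
    {"x": -15,"y": 2.1,"z": 4.2,"rx": 0,"ry": 0,"rz": 0,"claw": 0},
    {"x": -20,"y": 2.8,"z": 5.7,"rx": 0,"ry": 0,"rz": 0,"claw": 0},
    {"x": -24,"y": 3.4,"z": 6.8,"rx": 0,"ry": 0,"rz": 0,"claw": 0},
    {"x": -28,"y": 4,"z": 7.9,"rx": 0,"ry": 0,"rz": 0,"claw": 0},
    {"x": -32,"y": 4.5,"z": 9,"rx": 0,"ry": 0,"rz": 0,"claw": 0},
    {"x": -36,"y": 5.1,"z": 10.2,"rx": 0,"ry": 0,"rz": 0,"claw": 0},
    {"x": -40,"y": 5.7,"z": 11.3,"rx": 0,"ry": 0,"rz": 0,"claw": 0},
    {"x": -43,"y": 6.1,"z": 12.1,"rx": 0,"ry": 0,"rz": 0,"claw": 0},
    {"x": -43,"y": 6.1,"z": 12.1,"rx": 0,"ry": 0,"rz": 0,"claw": 0}
  ]
}}

```text
clock: 11.67
tcp_pos: [625.0, 83.1, 54.0]
eef_rot: [[0.23, -0.904, 0.36], [-0.923, -0.085, 0.376], [-0.309, -0.419, -0.854]]
force: [-0.3, 1.1, 0.1]
grip_width: 0.3
grip_force: 0.0
```

```bash
python3 - <<'E'
from h import *
import pickle
ing(); plan(tip([4,-36.5,33]),RL); print(manip.read_state()["qpos"]);s=snap("scene","pics/s6.png")
b=cv2.resize(s["pixels"][150:300,320:500],None,fx=4,fy=4,interpolation=cv2.INTER_CUBIC); cv2.imwrite("pics/c6.png",b[...,::-1])
E
```

```text
tip in gauge [  4.6 -59.1  35.2]
shift [-20.8   4.5   7.9] rot [-0.002 -0.     0.   ] rows>= 0.5 tcp [625.   83.1  54. ] F [-0.3  1.1  0.1] w 0.29629206862979357 t 11.6667
[ 10.88806225  29.14701228 -13.6609637  -41.67379361 -26.891076
  33.22427275]
```

View pics/c6.png

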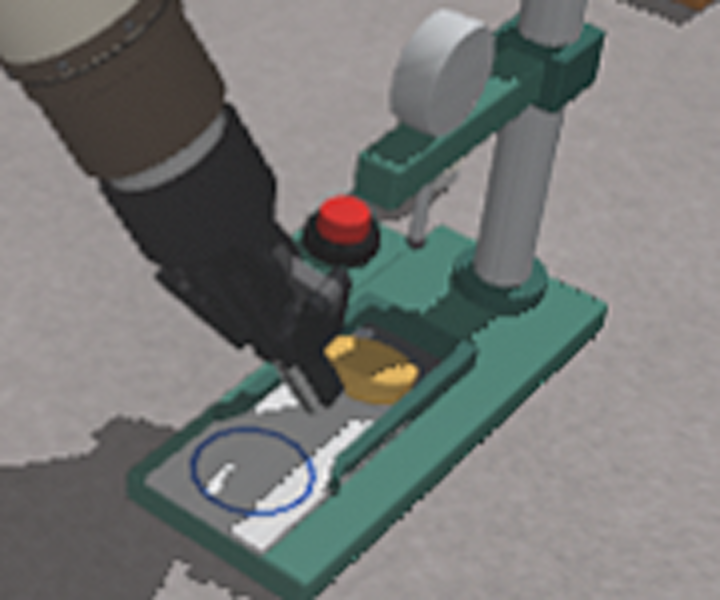

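The disc at crop (372,370) is tipping forward over the lip, and the body is clear of the dial arm. I'll continue slowly.

Call:
{"op": "move_arm", "data": {
  "commands": [
    {"x": -4,"y": 0.9,"z": 1.5,"rx": 0,"ry": 0,"rz": 0,"claw": 0},
    {"x": -8,"y": 1.8,"z": 3,"rx": 0,"ry": 0,"rz": 0,"claw": 0},
    {"x": -12,"y": 2.6,"z": 4.5,"rx": 0,"ry": 0,"rz": 0,"claw": 0},
    {"x": -15,"y": 3.3,"z": 5.7,"rx": 0,"ry": 0,"rz": 0,"claw": 0},
    {"x": -18,"y": 3.9,"z": 6.8,"rx": 0,"ry": 0,"rz": 0,"claw": 0},
    {"x": -20.8,"y": 4.5,"z": 7.9,"rx": 0,"ry": 0,"rz": 0,"claw": 0},
    {"x": -20.8,"y": 4.5,"z": 7.9,"rx": 0,"ry": 0,"rz": 0,"claw": 0},
    {"x": -20.8,"y": 4.5,"z": 7.9,"rx": 0,"ry": 0,"rz": 0,"claw": 0}
  ]
}}

```text
clock: 12.38
tcp_pos: [619.1, 104.2, 51.5]
eef_rot: [[0.23, -0.904, 0.36], [-0.923, -0.086, 0.375], [-0.308, -0.419, -0.854]]
force: [-0.1, 0.9, 0.3]
grip_width: -0.1
grip_force: 0.0
```

```bash
python3 - <<'E'
from h import *
ing(); plan(tip([4,-34.5,33]),RL); s=snap("scene","pics/s7.png")
b=cv2.resize(s["pixels"][180:270,370:490],None,fx=5,fy=5,interpolation=cv2.INTER_CUBIC); cv2.imwrite("pics/c7.png",b[...,::-1])
E
```

```text
tip in gauge [  4.  -37.2  32.7]
shift [-2.6  0.2  0.5] rot [-0.002 -0.001  0.   ] rows>= 0.1 tcp [619.1 104.2  51.5] F [-0.1  0.9  0.3] w -0.0649870780216517 t 12.3833
```

View pics/c7.png

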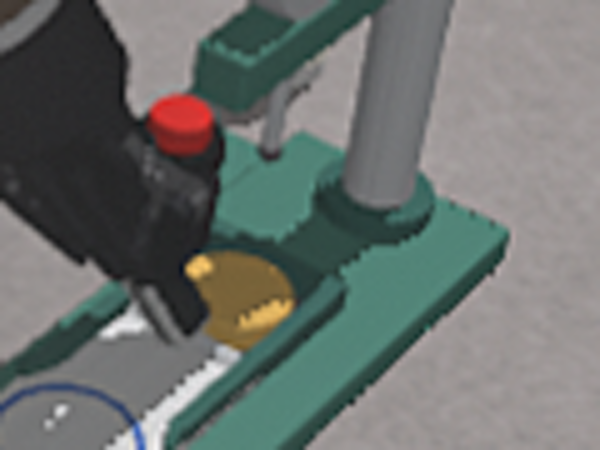

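The disc at crop (245,300) looks down or nearly so. A few mm more, watching the force.

Call:
{"op": "move_arm", "data": {
  "commands": [
    {"x": -1,"y": 0.1,"z": 0.2,"rx": 0,"ry": 0,"rz": 0,"claw": 0},
    {"x": -2,"y": 0.2,"z": 0.4,"rx": 0,"ry": 0,"rz": 0,"claw": 0},
    {"x": -3,"y": 0.3,"z": 0.7,"rx": 0,"ry": 0,"rz": 0,"claw": 0},
    {"x": -3,"y": 0.3,"z": 0.7,"rx": 0,"ry": 0,"rz": 0,"claw": 0}
  ]
}}

```text
clock: 12.77
tcp_pos: [618.4, 106.6, 51.6]
eef_rot: [[0.23, -0.904, 0.361], [-0.923, -0.085, 0.374], [-0.307, -0.419, -0.854]]
force: [0.1, -1.2, 1.3]
grip_width: 0.3
grip_force: 0.5
```

```bash
python3 - <<'E'
from h import *
import pickle
ing(); s=snap("scene","pics/s8.png")
for X in ([0,0,35],[25,0,35],[0,25,35],[0,-25,35]):
    print(X,(np.array(pix(s,O+G@X))-[370,180])*5)
h=cv2.cvtColor(s["pixels"],cv2.COLOR_RGB2HSV); m=((h[...,0]>12)&(h[...,0]<30)&(h[...,1]>90)).astype(np.uint8); m[:225]=0;m[260:]=0;m[:,:400]=0;m[:,440:]=0
v,u=np.nonzero(m); print(u.min(),u.max(),v.min(),v.max())
for a,b in [(u.max(),v[u==u.max()].mean()),(u[v==v.min()].mean(),v.min()),(u[v==v.max()].mean(),v.max())]: print((G.T@(at(s,a,b,35)-O)).round(1))
E
```

```text
tip in gauge [  3.9 -34.8  32.8]
[0, 0, 35] [230.8539388  283.67269526]
[25, 0, 35] [280.59061673 310.24570215]
[0, 25, 35] [263.60305238 256.33839248]
[0, -25, 35] [197.12088142 311.81681997]
408 428 230 249
[22.5 11.1 35. ]
[-14.6  17.1  35. ]
[ 24.9 -30.   35. ]
```

Call:
{"op": "move_arm", "data": {
  "commands": [
    {"x": 10,"y": -1.4,"z": -5,"rx": 0,"ry": 0,"rz": 0,"claw": 0},
    {"x": 30,"y": -4.2,"z": -15,"rx": 0,"ry": 0,"rz": 0,"claw": 0},
    {"x": 55,"y": -8,"z": -27,"rx": 0,"ry": 0,"rz": 0,"claw": 0},
    {"x": 85,"y": -12,"z": -42,"rx": 0,"ry": 0,"rz": 0,"claw": 0},
    {"x": 100,"y": -14,"z": -50,"rx": 0,"ry": 0,"rz": 0,"claw": 0},
    {"x": 100,"y": -14,"z": -50,"rx": 0,"ry": 0,"rz": 0,"claw": 0},
    {"x": 100,"y": -14,"z": -50,"rx": 0,"ry": 0,"rz": 0,"claw": 0}
  ]
}}

```text
clock: 13.4
tcp_pos: [636.0, -4.8, 69.4]
eef_rot: [[0.227, -0.904, 0.361], [-0.924, -0.083, 0.374], [-0.308, -0.419, -0.854]]
force: [-0.0, -0.4, 0.6]
grip_width: -0.1
grip_force: 0.0
```

```bash
python3 - <<'E'
from h import *
ing(); s=snap("scene","pics/s9.png"); w=snap("side","pics/side9.png")
o=np.zeros((500,800,3),np.uint8)
o[:,:450]=cv2.resize(s["pixels"][190:290,360:450],(450,500),interpolation=cv2.INTER_CUBIC)
o[:350,450:]=cv2.resize(w["pixels"][160:230,300:370],(350,350),interpolation=cv2.INTER_CUBIC)
cv2.imwrite("pics/c9.png",o[...,::-1])
h=cv2.cvtColor(s["pixels"],cv2.COLOR_RGB2HSV); m=((h[...,0]>12)&(h[...,0]<30)&(h[...,1]>90)).astype(np.uint8); m[:225]=0;m[260:]=0;m[:,:395]=0;m[:,440:]=0
v,u=np.nonzero(m); c=(u.min()+u.max())/2,(v.min()+v.max())/2; print(u.min(),u.max(),v.min(),v.max(),len(u),(G.T@(at(s,*c,33)-O)).round(1))
for X in ([0,0,35],[25,0,35],[-25,0,35],[0,25,35],[0,-25,35]): print(X,(np.array(pix(s,O+G@X))-[360,190])*5)
E
```

```text
tip in gauge [  -6.  -147.    50.7]
405 428 230 249 350 [ 4.5 -5.  33. ]
[0, 0, 35] [280.8539388  233.67269526]
[25, 0, 35] [330.59061673 260.24570215]
[-25, 0, 35] [232.52154528 207.8525021 ]
[0, 25, 35] [313.60305238 206.33839248]
[0, -25, 35] [247.12088142 261.81681997]
```

View pics/c9.png

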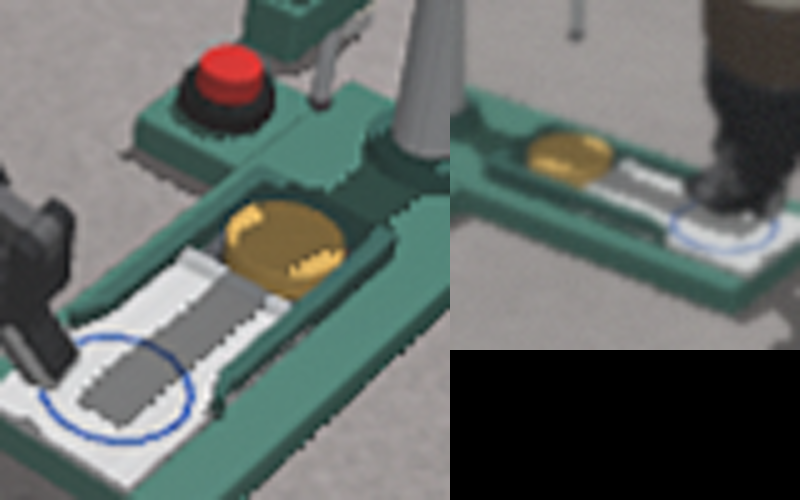

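The disc lies flat in the pocket at crop (286,248), fully past the lip. Next I'll locate the plunger top using both cameras.

```bash
python3 - <<'E'
from h import *
L=[]
for n in ("scene","side"):
    s=manip.snapshot(n); h=cv2.cvtColor(s["pixels"],cv2.COLOR_RGB2HSV); m=(((h[...,0]<8)|(h[...,0]>172))&(h[...,1]>150)).astype(np.uint8)
    k,l,st,c=cv2.connectedComponentsWithStats(m); p=np.array(pix(s,O+G@[-80,75,45])); i=1+np.argmin(np.linalg.norm(c[1:]-p,axis=1)); x,y,w,hh,A=st[i]; print(n,p,st[i],c[i])
    L.append((s,x+w/2-.5,y)); 
    # fit: head vertical cylinder r15, top z: top edge pixel row, using centre column
    for z in (40,45,50,55,60):
        a=np.linspace(0,2*np.pi,60); q=np.array([pix(s,O+G@np.array([-80+15*np.cos(t),75+15*np.sin(t),z])) for t in a]); print(z,q.min(0).round(1),q.max(0).round(1))
R=Rt(YAW-90); 
print("A");plan(O+G@[-100,-110,160],R)
E
```

```text
scene [406.11411055 202.66199425] [399 199  14  12 125] [405.592 204.608]
40 [399.4 200.6] [412.4 208.3]
45 [399.6 198.9] [412.7 206.5]
50 [399.8 197.2] [412.9 204.8]
55 [400.  195.4] [413.1 203. ]
60 [400.2 193.7] [413.4 201.3]
side [285.99235668 189.27262362] [282 188  10   8  65] [286.55384615 191.75384615]
40 [281.  188.4] [291.  193.1]
45 [281. 187.] [291.  191.6]
50 [280.9 185.5] [291.  190.1]
55 [280.9 184. ] [291.  188.6]
60 [280.8 182.5] [291.  187.1]
A
shift [ -66.6   43.3 -103.6] rot [-0.451  0.308 -0.071] rows>= 4.4 tcp [635.4  -2.3  69. ] F [ 1.  -0.5  0.6] w 0.004782754971806763 t 13.6
```

Call:
{"op": "move_arm", "data": {
  "commands": [
    {"x": 0,"y": 10,"z": -35,"rx": 0,"ry": 0,"rz": 0,"claw": 0},
    {"x": 0,"y": 20,"z": -70,"rx": 0,"ry": 0,"rz": 0,"claw": 0},
    {"x": -20,"y": 30,"z": -90,"rx": -0.1,"ry": 0.07,"rz": -0.02,"claw": 0},
    {"x": -40,"y": 40,"z": -103,"rx": -0.2,"ry": 0.14,"rz": -0.03,"claw": 0},
    {"x": -66,"y": 43,"z": -103.6,"rx": -0.3,"ry": 0.2,"rz": -0.05,"claw": 0},
    {"x": -66.6,"y": 43.3,"z": -103.6,"rx": -0.4,"ry": 0.27,"rz": -0.06,"claw": 0},
    {"x": -66.6,"y": 43.3,"z": -103.6,"rx": -0.451,"ry": 0.308,"rz": -0.071,"claw": 0},
    {"x": -66.6,"y": 43.3,"z": -103.6,"rx": -0.451,"ry": 0.308,"rz": -0.071,"claw": 0},
    {"x": -66.6,"y": 43.3,"z": -103.6,"rx": -0.451,"ry": 0.308,"rz": -0.071,"claw": 0}
  ]
}}

```text
clock: 14.35
tcp_pos: [543.9, 18.0, 159.5]
eef_rot: [[0.244, -0.97, -0.0], [-0.97, -0.244, 0.0], [-0.0, -0.0, -1.0]]
force: [-0.4, -0.3, 0.4]
grip_width: -0.2
grip_force: 0.0
```

```bash
python3 - <<'E'
from h import *
R=Rt(YAW-90);plan(O+G@[-82,75,130],R); ing(); print(manip.read_state()["qpos"])
E
```

```text
shift [-183.7  -18.    29.6] rot [-0.     0.     0.002] rows>= 4.5 tcp [543.9  18.  159.5] F [-0.4 -0.3  0.4] w -0.20494204618617368 t 14.35
tip in gauge [ -99.6 -108.7  137.5]
[ 1.89606720e+01  1.93195116e+01 -1.84607530e+01 -3.19798102e-02
 -5.22129914e+01 -4.80078318e+00]
```

Call:
{"op": "move_arm", "data": {
  "commands": [
    {"x": -35,"y": 0,"z": 0,"rx": 0,"ry": 0,"rz": 0,"claw": 0},
    {"x": -70,"y": 0,"z": 0,"rx": 0,"ry": 0,"rz": 0,"claw": 0},
    {"x": -105,"y": 0,"z": 0,"rx": 0,"ry": 0,"rz": 0,"claw": 0},
    {"x": -140,"y": 0,"z": 0,"rx": 0,"ry": 0,"rz": 0,"claw": 0},
    {"x": -170,"y": -8,"z": 0,"rx": 0,"ry": 0,"rz": 0,"claw": 0},
    {"x": -183.7,"y": -18,"z": 15,"rx": 0,"ry": 0,"rz": 0,"claw": 0},
    {"x": -183.7,"y": -18,"z": 45,"rx": 0,"ry": 0,"rz": 0,"claw": 0},
    {"x": -183.7,"y": -18,"z": 75,"rx": 0,"ry": 0,"rz": 0,"claw": 0},
    {"x": -183.7,"y": -18,"z": 80,"rx": 0,"ry": 0,"rz": 0,"claw": 0},
    {"x": -183.7,"y": -18,"z": 80,"rx": 0,"ry": 0,"rz": 0,"claw": 0},
    {"x": -183.7,"y": -18,"z": 80,"rx": 0,"ry": 0,"rz": 0,"claw": 0}
  ]
}}

```text
clock: 15.27
tcp_pos: [517.9, 198.2, 80.9]
eef_rot: [[0.24, -0.971, 0.002], [-0.971, -0.24, 0.0], [0.0, -0.002, -1.0]]
force: [0.1, 0.4, 0.0]
grip_width: 0.5
grip_force: 0.0
```

```bash
python3 - <<'E'
from h import *
ing(); plan(O+G@[-81,75,66],Rt(YAW-90))
E
```

```text
tip in gauge [-81.1  72.4  58.9]
shift [-2.6 -0.1 14.9] rot [-0.002 -0.    -0.002] rows>= 0.4 tcp [517.9 198.2  80.9] F [0.1 0.4 0. ] w 0.4567550842836396 t 15.2667
```

Call:
{"op": "move_arm", "data": {
  "commands": [
    {"x": -2.6,"y": 0,"z": 6,"rx": 0,"ry": 0,"rz": 0,"claw": 0},
    {"x": -2.6,"y": 0,"z": 11,"rx": 0,"ry": 0,"rz": 0,"claw": 0},
    {"x": -2.6,"y": 0,"z": 14,"rx": 0,"ry": 0,"rz": 0,"claw": 0},
    {"x": -2.6,"y": 0,"z": 17,"rx": 0,"ry": 0,"rz": 0,"claw": 0},
    {"x": -2.6,"y": 0,"z": 19,"rx": 0,"ry": 0,"rz": 0,"claw": 0},
    {"x": -2.6,"y": 0,"z": 21,"rx": 0,"ry": 0,"rz": 0,"claw": 0},
    {"x": -2.6,"y": 0,"z": 21,"rx": 0,"ry": 0,"rz": 0,"claw": 0},
    {"x": -2.6,"y": 0,"z": 21,"rx": 0,"ry": 0,"rz": 0,"claw": 0}
  ]
}}

```text
clock: 15.93
tcp_pos: [517.3, 201.4, 60.1]
eef_rot: [[0.241, -0.97, 0.002], [-0.97, -0.241, 0.0], [0.0, -0.002, -1.0]]
force: [-1.0, -0.4, 6.0]
grip_width: 0.1
grip_force: 3.3
```

6 N, partly pressed. Pressing to the stop in 1 mm steps.

Call:
{"op": "move_arm", "data": {
  "commands": [
    {"x": 0,"y": 0,"z": 1,"rx": 0,"ry": 0,"rz": 0,"claw": 0},
    {"x": 0,"y": 0,"z": 2,"rx": 0,"ry": 0,"rz": 0,"claw": 0},
    {"x": 0,"y": 0,"z": 3,"rx": 0,"ry": 0,"rz": 0,"claw": 0},
    {"x": 0,"y": 0,"z": 3,"rx": 0,"ry": 0,"rz": 0,"claw": 0},
    {"x": 0,"y": 0,"z": 3,"rx": 0,"ry": 0,"rz": 0,"claw": 0}
  ]
}}

```text
clock: 16.35
tcp_pos: [517.4, 201.3, 58.0]
eef_rot: [[0.242, -0.97, 0.003], [-0.97, -0.242, 0.0], [0.0, -0.003, -1.0]]
force: [-3.3, -0.2, 10.7]
grip_width: -0.0
grip_force: 5.8
```

Call:
{"op": "move_arm", "data": {
  "commands": [
    {"x": 0,"y": 0,"z": 1,"rx": 0,"ry": 0,"rz": 0,"claw": 0},
    {"x": 0,"y": 0,"z": 1.5,"rx": 0,"ry": 0,"rz": 0,"claw": 0},
    {"x": 0,"y": 0,"z": 1.5,"rx": 0,"ry": 0,"rz": 0,"claw": 0},
    {"x": 0,"y": 0,"z": 1.5,"rx": 0,"ry": 0,"rz": 0,"claw": 0}
  ]
}}

```text
clock: 16.68
tcp_pos: [517.4, 201.4, 57.9]
eef_rot: [[0.242, -0.97, 0.003], [-0.97, -0.242, 0.0], [0.0, -0.003, -1.0]]
force: [-6.1, -0.1, 21.1]
grip_width: -0.3
grip_force: 10.0
```

At the stop: the force rose to 21 N with no further travel. I'll retract upward and towards the robot.

Call:
{"op": "move_arm", "data": {
  "commands": [
    {"x": 0,"y": 0,"z": -5,"rx": 0,"ry": 0,"rz": 0,"claw": 0},
    {"x": 0,"y": 0,"z": -15,"rx": 0,"ry": 0,"rz": 0,"claw": 0},
    {"x": 0,"y": 0,"z": -40,"rx": 0,"ry": 0,"rz": 0,"claw": 0},
    {"x": 0,"y": 15,"z": -70,"rx": 0,"ry": 0,"rz": 0,"claw": 0},
    {"x": 30,"y": 20,"z": -90,"rx": 0,"ry": 0,"rz": 0,"claw": 0},
    {"x": 65,"y": 20,"z": -90,"rx": 0,"ry": 0,"rz": 0,"claw": 0},
    {"x": 100,"y": 20,"z": -90,"rx": 0,"ry": 0,"rz": 0,"claw": 0},
    {"x": 100,"y": 20,"z": -90,"rx": 0,"ry": 0,"rz": 0,"claw": 0},
    {"x": 100,"y": 20,"z": -90,"rx": 0,"ry": 0,"rz": 0,"claw": 0},
    {"x": 100,"y": 20,"z": -90,"rx": 0,"ry": 0,"rz": 0,"claw": 0}
  ]
}}

```text
clock: 17.52
tcp_pos: [521.2, 98.9, 144.5]
eef_rot: [[0.24, -0.971, 0.0], [-0.971, -0.24, -0.0], [0.0, -0.0, -1.0]]
force: [-0.3, 0.3, 0.6]
grip_width: -0.0
grip_force: 0.0
```

```bash
python3 - <<'E'
from h import *
s=manip.snapshot("scene"); h=cv2.cvtColor(s["pixels"],cv2.COLOR_RGB2HSV)
r=(((h[...,0]<8)|(h[...,0]>172))&(h[...,1]>150)).astype(np.uint8)[190:220,390:420]; v,u=np.nonzero(r); print("red",u.min()+390,v.min()+190,len(u))
m=((h[...,0]>12)&(h[...,0]<30)&(h[...,1]>90)).astype(np.uint8)[225:260,395:440]; v,u=np.nonzero(m); print(u.min()+395,u.max()+395,v.min()+225,v.max()+225,len(u))
st=manip.read_state(); print(st["tcp_pos"],st["force"],st["clock"]); print(manip.finish_job())
E
```

```text
red 399 199 126
405 428 230 249 349
[521.24160357  99.4654621  144.44024908] [ 0.18377861 -0.81061203 -0.01383582] 17.5667
the job is handed in; nothing more can be done
None
```

The brass disc lies flat in the pocket, the plunger went to its stop and sprang back, and the job was handed in at 17.6 s; no verdict came back, and I viewed 11 pictures, one over the limit of 10.

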